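Clear the gate and hold the adhesives cage open

ROBOT

A 7-joint arm with a two-finger parallel gripper is mounted at the origin on a cart in front of the work surface, level with it; the furniture and walls round the work are solid. World frame = base frame: x ahead of the robot, y to its left, z up, the work surface at z = 0. Lengths are in m, angles in rad, forces in N, time in s.
With the tool pointing down it reaches from about 0.4 to 0.9 m from the base axis. Payload 5.6 kg.
Tool frame: the origin (TCP) lies at the very end of the fingers, on their centre line; the grasp point (between the pads) lies 19 mm behind it; z points along the fingers, y is the line along which they close (so a half turn about z gives the same grasp; the last joint's range is limited). The gripper opens to 92 mm and grips with 3 to 60 N. Pads are 20 mm wide; open, the fingers measure 128 mm over their backs; the gripper's body (75 mm by 189 mm) begins 69 mm behind the grasp point.
Start: joints at [-1.39, 0.468, -0.012, 1.603, 0.006, 1.071, -0.056], TCP at [0.144, 0.634, 0.215] pointing down, gripper open.
Joint ranges: [-2.53, 2.53], [-0.31, 2.02], [-1.57, 1.55], [0.28, 2.44], [-1.29, 4.43], [0.15, 1.84], [-2.92, 2.92]. Speed limits (rad/s): [2.57, 2.57, 3.14, 3.14, 3.14, 3.14, 3.14].

INTERFACE

Orientations are given as [roll, pitch, yaw] about the fixed x, y, z axes, in that order (R = Rz(yaw) Ry(pitch) Rx(roll)).
In Python, from bench import * gives the robot as it stands.
- The arm moves only by the tool play_rows, never from a script. Its argument "commands" is one flat list of numbers, 7 for each row, row after row: the turn, a rotation vector about the tool's x, y, z in units of 6 degrees (1.0 is 6 degrees), then the shift along the tool's x, y, z in units of 50 mm (1.0 is 50 mm), then the opening, from -1 (shut) to 1 (fully open). In form: [wx, wy, wz, dx, dy, dz, fingers, wx, wy, wz, dx, dy, dz, fingers, ...]. A call has 1 to 20 rows; each row shifts and turns the commanded pose from where the row before left it, along the tool's axes as they then stand; what a row does not reach is not made up. A row lasts 1/10 s, in which the tool goes at most 50 mm and 8.59 degrees, less where a joint would pass 70% of its speed; a pose out of reach is approached as far as the arm can. A call is refused whole if a number of a shift passes 1 or a number of a turn 1, either way. A call with a gripper value outside its range is refused whole. The fingers move at their own pace and stop on an object; "squeeze" is the grip in N (left out, the last holds). Time passes only in rows, so rows that do not move let the fingers close. It gives the time, the measured TCP pose, the force, the opening and the grip force at its end, in the units of the state.
- state(): the state, without advancing time (a new reading comes with each control period).
- capture(name): name is "scene" or "top"; returns a dict with "img" (400x640x3 uint8, red, green, blue), "depth" (400x640 float32, m along the optical axis (not along the pixel's ray), 0 where there is no reading), "mtx" (3x3 intrinsics, pixels), "position" and "rotation" of the camera in the world. Camera axes: x right, y up, looking along -z (the intrinsics and any distortion apply to the point x, -y, -z); pixel columns grow to the right and rows downward; lengths in m; the calibration is good to about 2 mm. A picture is of the moment at which its call begins.
- sign_off(): hands the job in; it is judged then, once.
The state is a dict: "time": time; "qpos": joint angles; "joint_velocities": joint speeds; "joint_torque": joint torques, N m; "tool_pos": TCP position; "tool_rot": TCP orientation; "wrist_force": force on the tool from outside, world axes, zero at the start; "torque": the same for the moment, N m; "width": finger opening in m; "gripper_force": force on a finger pad.
Only numpy, scipy, OpenCV 4.12 (cv2) and the standard library are available. Lean on these libraries where they do the work, as an engineer would, in place of code of your own. Each camera call takes 0.05 s, during which the arm holds its last target. There are 200 camera calls.

TASK

A colleague is coming with both hands full to restock the adhesives cage, but a roll of packing tape was left standing in the way of its gate. First hang the roll over the bar of the tape stand and let go of it. Then, at the gate, pinch the safety slide home, squeeze the sprung main catch, swing the gate out past the point where its check clicks until it stands wide open (70 degrees or more), and finish while still holding it there, because its spring pulls it back half shut when let go; do not disturb the small bottle, the small carton and the jar standing round about.

Things in the scene. Friction and masses are not known exactly. Their poses are not given: they have to be found in the camera images.
- cage: The adhesives cage, fixed on the worktop: grey square-tube frame with wire panels, 200 mm deep (x), 280 wide (y), 126 high, full of bottles. Origin: centre of its underside; own -x points out of its front towards the robot, +y to its left seen from the robot, z up. The gate covers the front, hinged at the left, its middle plane at own x -109 mm.
- gate (a joint): Swing of the gate, rad: 0 shut, grows as its free end comes out of the front and round to the left, clockwise from above; stop at 1.52. A spring pulls it shut (0.15 to 0.33 N m). At 0.25 to 0.95 a roller rides over a cam lobe at the hinge (the check, up to 0.5 N m more) and clicks past; let go beyond it, the gate drops back to 0.96. Wide open: 1.22 or more. Locked by the main catch's bolt.
- snib (a joint): Safety slide, m: 0 locked, 0.014 fully pinched. Two upright tabs, one before and one behind the gate's top rail: the front tab is fixed to the gate, the rear one slides to the front. It needs about 3 N and stays where it is left. Until it has moved 11 mm or more its tooth blocks the main catch.
- latch (a joint): Main catch, m: 0 bolt out (locked), 0.014 fully squeezed. Two upright tabs in line on the gate's top rail: the one nearer the hinge is fixed to the gate, the one nearer the free end slides towards it with the bolt. Sprung: 3 N at first, 6 N at full squeeze; jumps back when released. Bolt clear from 0.011; keep it squeezed until the gate has swung out 0.15 rad.
- gate_hinge (a point): Point on the gate's upright hinge axis, 130 mm above the worktop (top of the gate's top rail). Turns with the gate; axes as for latch_grip.
- snib_grip (a point): Middle of the pinched safety slide, 160 mm above the worktop, 85 mm from the hinge axis along the gate, 11 mm before its middle plane. Turns with the gate; own +y along it to the hinge, -x out of its front, z up. Tabs 18 mm wide (y), 6 thick, 138 to 178 mm above the worktop; outer face of the fixed front tab at own x -23 mm, of the rear tab at +37 locked, +23 pinched.
- latch_grip (a point): Middle of the squeezed main catch, 160 mm above the worktop, in the gate's middle plane, 177 mm from the hinge axis. Turns with the gate; axes as snib_grip. Tabs 18 mm wide (x), 6 thick, 138 to 178 mm above the worktop; outer face of the fixed tab at own y +22 mm, of the bolt's tab at -36 at rest, -22 squeezed. Beside the tabs nothing is higher than 146 mm.
- tape_roll: The roll of tan packing tape, 113 mm across, 48 mm wide, hole 56 mm across, 0.17 kg, standing on its edge on the worktop before the gate. Origin: middle of one of its flat faces; own z is the roll's axis (level), pointing from that face to the other.
- roll_mid (a point): Centre of the roll, half-way between its flat faces, on its axis, 56 mm above the worktop at the start. Same axes as the roll.
- tape_stand: The tape stand, fixed: a steel rod 12 mm thick, upright on a 135 x 90 x 8 mm foot plate, then bent over into a level bar. Origin: under the upright, on the worktop; the bar runs 125 mm along own -x, its axis 150 mm above the worktop; its free end is turned up to 16 mm above that axis, and nothing of the stand is higher.
- bar_mid (a point): Point on the bar's axis 62 mm from the upright rod, 150 mm above the worktop; same axes as the stand. A hanging roll has its centre about 22 mm under the bar's axis.
- small_bottle: Bystander: small white bottle with a white cap, 33 mm across, 98 mm high, standing. Origin: centre of its underside.
- parts_carton: Bystander: small white carton, 60 x 60 x 50 mm. Origin: centre of its underside.
- lidded_jar: Bystander: clear jar with a wide yellow lid, 66 mm across, 95 mm high. Origin: centre of its underside.
There are look-alikes about, which are no part of the job. Leave any blue look-alike of the tape_stand alone.

How it is judged:
By the outcome, as a careful person would: the job done as asked, in the order asked, and still so for the second after the job is handed in, while the arm keeps its last pose, push and grip.
It also fails if it takes over 64 s, if anything falls off the work surface, if the arm or the gripper's body presses on something with over 40 N, if the wrist force passes 120 N, or if a joint passes its speed limit or range.

## Working session

There is one attempt and no reset: what is moved stays moved. The work goes in short steps, Python scripts to look and compute and a tool call to move; the robot and the scene stay as the last step left them, time stands still between calls to the robot, and variables do not carry over. Pictures are saved under pics/ and viewed, at most 10 in all, crops included, and the job is handed in when it is done.

Besides the shell and the picture viewer there is one more tool, called as name(argument=value, ...) on one line, values as JSON. play_rows: Moves the arm, as the interface text tells. Its arguments: {"type":"object","properties":{"commands":{"type":"array"},"squeeze":{"type":"number"}},"required":["commands"]}

```bash
mkdir -p pics
cat > h.py <<'E'
from bench import *
import numpy as np, cv2
from scipy.spatial.transform import Rotation as R
def snap(n,f):
    c=capture(n); np.savez(''+f+'.npz',**c); cv2.imwrite('pics/'+f+'.png',c['img'][:,:,::-1]); return c
def cloud(c):
    d=c['depth'];K=np.array(c['mtx']);v,u=np.mgrid[0:400,0:640]
    x=(u-K[0,2])/K[0,0]*d;y=(v-K[1,2])/K[1,1]*d
    P=np.stack([x,-y,-d],-1)
    M=np.array(c['rotation']); M=M if M.shape==(3,3) else R.from_euler('xyz',M).as_matrix()
    return P@M.T+np.array(c['position'])
E
python3 - <<'E'
from h import *
for n in('scene','top'):
    c=snap(n,n+'0');print(n,c['mtx'],c['position'],c['rotation'],[k for k in c])
s=state();print(s)
E
```

```text
scene [[369.31522089   0.         321.61833327]
 [  0.         369.31522089 202.30058453]
 [  0.           0.           1.        ]] [-0.09090461 -1.04134565  0.78945786] [ 1.00542241  0.00976139 -0.66650113] ['img', 'depth', 'mtx', 'position', 'rotation']
top [[417.35389205   0.         317.98480286]
 [  0.         417.35389205 193.13336754]
 [  0.           0.           1.        ]] [-0.08672757  0.12370878  1.85474174] [ 0.40273303 -0.01020254 -1.96922796] ['img', 'depth', 'mtx', 'position', 'rotation']
{'time': 0.1, 'qpos': array([-1.39000953,  0.46828593, -0.01157901,  1.60351618,  0.00597416,
        1.07144278, -0.05631829]), 'joint_velocities': array([ 0.00035253, -0.00218624,  0.00028304, -0.00136241, -0.00090086,
        0.00099399, -0.00058342]), 'joint_torque': array([ 7.61561932e-04, -5.21644092e+01, -1.27304450e-02, -2.44366980e+01,
       -5.68130426e-02,  1.40149656e-02,  5.65305925e-05]), 'tool_pos': array([0.14420563, 0.63325544, 0.21374403]), 'tool_rot': array([-3.13997825e+00,  1.04890988e-04,  2.91768947e+00]), 'wrist_force': array([ 0.2700777 , -0.26743221,  0.04616984]), 'torque': array([-0.01301863,  0.03998882,  0.02125887]), 'gripper_force': 0.0, 'width': 0.09204156129049207}
```

View pics/scene0.png

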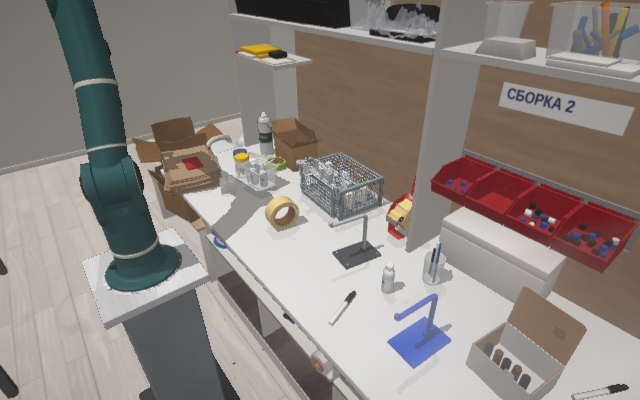

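View pics/top0.png

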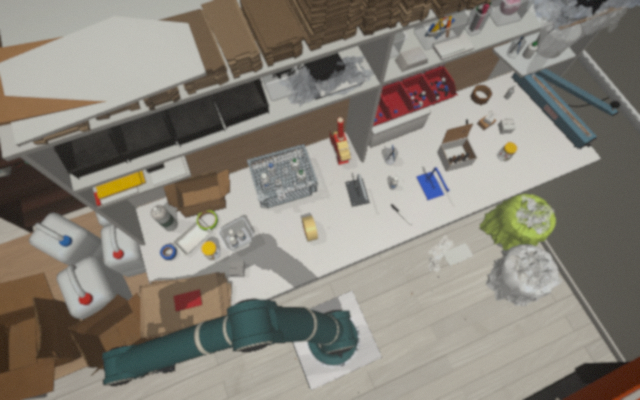

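The scene view shows the roll at (283,210), the cage at (342,182), the grey stand at (360,240), the blue stand at (420,335) and the small bottle at (388,278). In the top view the roll is at (310,228), the cage at (283,175) and the grey stand at (358,191).

Run:
```python
from h import *
c=dict(np.load('scene0.npz'));t=dict(np.load('top0.npz'))
cv2.imwrite('pics/crop_s.png',cv2.resize(c['img'][130:300,225:425,::-1],None,fx=4,fy=4*.88,interpolation=cv2.INTER_CUBIC)[:600])
# rectified height map from both clouds
x0,x1,y0,y1,s=0.3,1.0,-0.45,0.55,700
H=np.zeros((int((x1-x0)*s),int((y1-y0)*s),3),np.uint8);Z=np.full(H.shape[:2],-1.)
for cc in(t,c):
    P=cloud(cc);m=(cc['depth']>0)
    for p,col in zip(P[m],cc['img'][m]):
        i=int((x1-p[0])*s);j=int((y1-p[1])*s)
        if 0<=i<H.shape[0] and 0<=j<H.shape[1] and p[2]<0.25 and p[2]>-.02:
            for a in(0,1):
                for b in(0,1):
                    if i+a<H.shape[0] and j+b<H.shape[1] and p[2]>Z[i+a,j+b]: Z[i+a,j+b]=p[2];H[i+a,j+b]=col[::-1]
cv2.imwrite('pics/rect.png',H)
P=cloud(c)
for n,(u,v) in dict(table=(300,260),rolltop=(283,197),barg=(345,222),rod=(365,225),bottlecap=(390,266)).items(): print(n,P[v,u].round(3))
```

```text
table [ 0.406 -0.285 -0.001]
rolltop [ 0.483 -0.081  0.109]
barg [ 0.513 -0.376  0.151]
rod [ 0.587 -0.387  0.112]
bottlecap [ 0.522 -0.555  0.098]
```

View pics/crop_s.png

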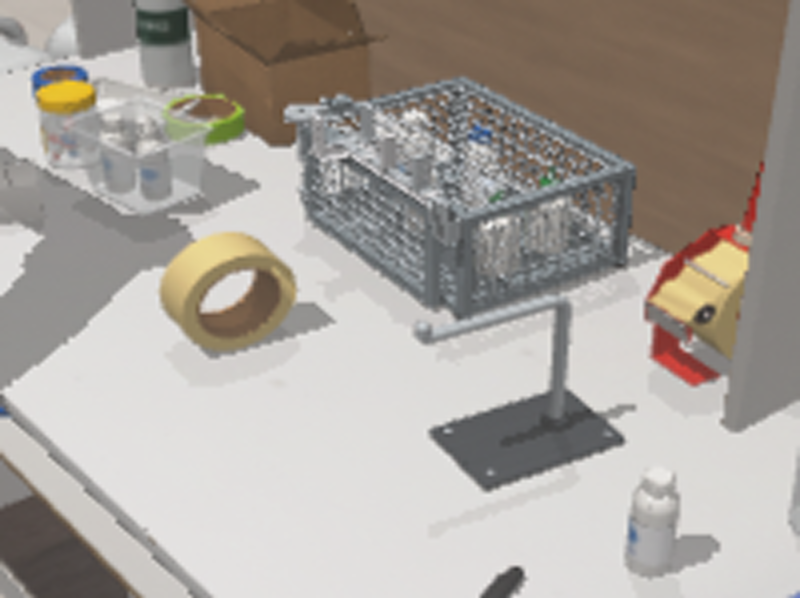

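View pics/rect.png

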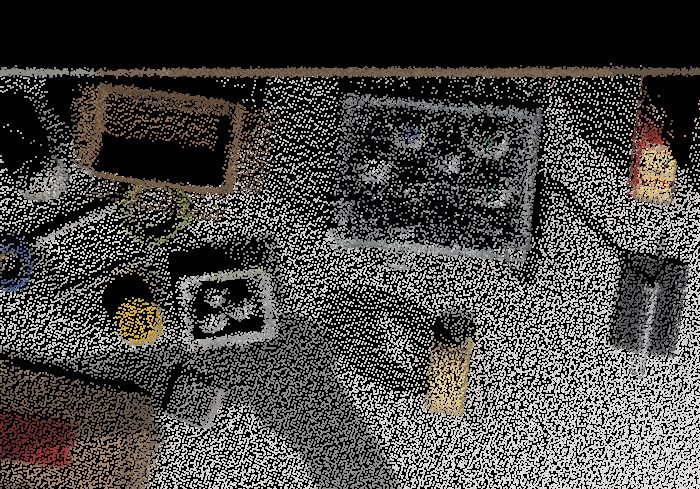

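Crop: roll at (230,290); grey stand with its bar from (425,330) to (565,305); the gate tabs sit along the cage's front-left rail around (300–460, 110–200). Rectified map: cage corners at about (345,97), (538,112), (338,243), (525,258); tray with bottles at (225,305); white carton at (195,400).

Run:
```python
from h import *
for n in('scene0','top0'):
    c=dict(np.load(n+'.npz'));P=cloud(c);I=c['img'].astype(int);ok=c['depth']>0
    print('==',n,'table z',np.median(P[ok&(abs(P[...,0]-.5)<.03)&(abs(P[...,1]+.2)<.04)][:,2]).round(4))
    # cage frame
    m=ok&(P[...,2]>.11)&(P[...,2]<.137)&(P[...,0]>.6)&(P[...,0]<.9)&(P[...,1]>-.25)&(P[...,1]<.1)
    r=cv2.minAreaRect(P[m][:,:2].astype(np.float32));print('cage',m.sum(),r,cv2.boxPoints(r).round(3).tolist())
    m=ok&(P[...,2]>.141)&(P[...,2]<.185)&(P[...,0]>.55)&(P[...,0]<.76)&(P[...,1]>-.25)&(P[...,1]<.1)
    Q=P[m];print('tabs',len(Q));vu=np.argwhere(m)
    if len(Q)<150:
        o=np.argsort(Q[:,1]);print(np.c_[Q[o],vu[o]].round(3).tolist())
    # roll
    m=ok&(I[...,0]-I[...,2]>40)&(P[...,2]>.004)&(P[...,0]>.35)&(P[...,0]<.56)&(P[...,1]>-.2)&(P[...,1]<.0)
    Q=P[m];r=cv2.minAreaRect(Q[:,:2].astype(np.float32));print('roll',len(Q),r,'zmax',np.percentile(Q[:,2],[50,98]))
    T=Q[Q[:,2]>.09];print(' top',len(T),T.mean(0),np.ptp(T,axis=0),cv2.minAreaRect(T[:,:2].astype(np.float32)))
    # bar
    m=ok&(P[...,2]>.135)&(P[...,2]<.18)&(P[...,0]>.4)&(P[...,0]<.7)&(P[...,1]>-.46)&(P[...,1]<-.3)
    Q=P[m];o=np.argsort(Q[:,0]);print('bar',len(Q));print(Q[o][::max(1,len(Q)//14)].round(3).tolist())
    if len(Q)>3:print(cv2.fitLine(Q[:,:2].astype(np.float32),cv2.DIST_HUBER,0,.01,.01).ravel())
    # foot
    m=ok&(P[...,2]>.003)&(P[...,2]<.02)&(I.sum(-1)<250)&(P[...,0]>.4)&(P[...,0]<.75)&(P[...,1]>-.5)&(P[...,1]<-.28)
    if m.sum()>5:print('foot',m.sum(),cv2.minAreaRect(P[m][:,:2].astype(np.float32)))
```

```text
== scene0 table z -0.0019
cage 1562 ((0.7575966119766235, -0.07459381222724915), (0.34856197237968445, 0.28474780917167664), 89.98828125) [[0.6150000095367432, -0.24899999797344208], [0.8999999761581421, -0.24899999797344208], [0.8999999761581421, 0.10000000149011612], [0.6150000095367432, 0.10000000149011612]]
tabs 151
roll 597 ((0.4652084410190582, -0.0903702825307846), (0.056801166385412216, 0.11147044599056244), 82.54568481445312) zmax [0.08050186 0.11144559]
 top 248 [ 0.45814562 -0.09648174  0.10338037] [0.08884746 0.05865695 0.02423811] ((0.4643319249153137, -0.09159092605113983), (0.053760070353746414, 0.08731427788734436), 85.28308868408203)
bar 169
[[0.461, -0.365, 0.157], [0.467, -0.366, 0.162], [0.475, -0.37, 0.15], [0.486, -0.371, 0.149], [0.495, -0.374, 0.154], [0.506, -0.375, 0.15], [0.515, -0.379, 0.151], [0.525, -0.38, 0.151], [0.535, -0.378, 0.153], [0.544, -0.382, 0.151], [0.554, -0.38, 0.146], [0.564, -0.382, 0.154], [0.574, -0.385, 0.154], [0.584, -0.388, 0.148], [0.593, -0.388, 0.136]]
[ 0.9854906  -0.16972989  0.50899625 -0.3730288 ]
foot 88 ((0.637192308902740
[... 6042 characters left out ...]
06755 -0.08415522  0.10583925] [0.09047293 0.05514974 0.02891522] ((0.46549081802368164, -0.08520129323005676), (0.04803163558244705, 0.08891277760267258), 82.51372528076172)
bar 74
[[0.466, -0.357, 0.158], [0.47, -0.35, 0.154], [0.48, -0.359, 0.158], [0.488, -0.362, 0.161], [0.497, -0.363, 0.152], [0.509, -0.358, 0.154], [0.517, -0.361, 0.156], [0.523, -0.364, 0.162], [0.534, -0.364, 0.163], [0.54, -0.363, 0.15], [0.552, -0.367, 0.167], [0.56, -0.377, 0.152], [0.568, -0.375, 0.159], [0.577, -0.381, 0.147], [0.586, -0.379, 0.153]]
[ 0.9851275  -0.17182472  0.51459575 -0.36248076]
foot 84 ((0.571377158164978, -0.3677658140659332), (0.04784511774778366, 0.11000058054924011), 77.15489196777344)
```

```bash
cat >> h.py <<'E'
def ray(c,u,v,z):
    K=np.array(c['mtx']);d=np.stack([(u-K[0,2])/K[0,0],-(v-K[1,2])/K[1,1],-np.ones_like(u,float)],-1)
    d=d@R.from_euler('xyz',c['rotation']).as_matrix().T; o=np.array(c['position'])
    return o+d*((z-o[2])/d[...,2])[...,None]
E
python3 - <<'E'
from h import *
for n in('scene0','top0'):
    c=dict(np.load(n+'.npz'));P=cloud(c);I=c['img'].astype(int);ok=c['depth']>0
    print('==',n)
    m=ok&(P[...,2]>.138)&(P[...,2]<.175)&(P[...,0]>.48)&(P[...,0]<.575)&(P[...,1]>-.42)&(P[...,1]<-.33)
    v,u=np.nonzero(m);Q=ray(c,u,v,.15)
    vx,vy,x0,y0=cv2.fitLine(Q[:,:2].astype(np.float32),cv2.DIST_HUBER,0,.01,.01).ravel();print('bar y at .47,.53,.59',[round(y0+vy/vx*(x-x0),4) for x in(.47,.53,.59)],'yaw',np.arctan2(vy,vx))
    m=ok&(P[...,2]>.02)&(P[...,2]<.18)&(P[...,0]>.43)&(P[...,0]<.64)&(P[...,1]>-.46)&(P[...,1]<-.3)
    v,u=np.nonzero(m);Q=ray(c,u,v,.15);print(' bar x range',np.percentile(Q[:,0],[0,1,99,100]).round(3))
    m=ok&(P[...,2]>.03)&(P[...,2]<.12)&(P[...,0]>.56)&(P[...,0]<.64)&(P[...,1]>-.46)&(P[...,1]<-.3)
    v,u=np.nonzero(m);
    if len(u):print(' rod',len(u),np.median(P[m],0).round(4))
    for nm,b in dict(sf=(.605,.632,-.03,.002),sr=(.66,.69,-.03,.002),l1=(.625,.66,-.105,-.075),l2=(.625,.66,-.15,-.12)).items():
        m=ok&(P[...,2]>.15)&(P[...,2]<.19)&(P[...,0]>b[0])&(P[...,0]<b[1])&(P[...,1]>b[2]-.0)&(P[...,1]<b[3])
        v,u=np.nonzero(m)
        if len(u):print(nm,len(u),ray(c,u,v,.16).mean(0).round(4),P[m].mean(0).round(4))
    m=ok&(P[...,2]>.105)&(P[...,2]<.137)
    def line(b,ax):
        mm=m&(P[...,0]>b[0])&(P[...,0]<b[1])&(P[...,1]>b[2])&(P[...,1]<b[3]);Q=P[mm][:,:2]
        f=cv2.fitLine(Q.astype(np.float32),cv2.DIST_HUBER,0,.003,.01).ravel();print('rail',b,mm.sum(),f.round(4),np.degrees(np.arctan2(f[1],f[0])).round(2))
    line((.82,.875,-.2,.04),1); line((.68,.83,-.235,-.19),0);line((.68,.83,.03,.09),0)
E
```

```text
== scene0
bar y at .47,.53,.59 [np.float32(-0.3632), np.float32(-0.3733), np.float32(-0.3835)] yaw -0.16763149
 bar x range [0.464 0.467 0.586 0.589]
 rod 86 [ 0.5866 -0.3868  0.0793]
sf 19 [ 0.623  -0.0152  0.16  ] [ 0.6179 -0.0225  0.1644]
sr 14 [ 0.6783 -0.0155  0.16  ] [ 0.6716 -0.0244  0.1653]
l1 29 [ 0.6482 -0.091   0.16  ] [ 0.6428 -0.0979  0.1645]
l2 18 [ 0.6426 -0.1421  0.16  ] [ 0.638  -0.1478  0.1639]
rail (0.82, 0.875, -0.2, 0.04) 207 [ 0.0923  0.9957  0.843  -0.0893] 84.71
rail (0.68, 0.83, -0.235, -0.19) 163 [ 0.9986 -0.0533  0.7634 -0.2103] -3.06
rail (0.68, 0.83, 0.03, 0.09) 121 [0.9998 0.0218 0.7544 0.0523] 1.25
== top0
bar y at .47,.53,.59 [np.float32(-0.3564), np.float32(-0.3666), np.float32(-0.3768)] yaw -0.167971
 bar x range [0.466 0.469 0.59  0.593]
 rod 18 [ 0.5884 -0.3734  0.0733]
sf 14 [ 0.6237 -0.0159  0.16  ] [ 0.6199 -0.0152  0.1692]
sr 14 [ 0.6764 -0.0193  0.16  ] [ 0.6726 -0.0186  0.1683]
l1 9 [ 0.6455 -0.0897  0.16  ] [ 0.6413 -0.0885  0.1697]
l2 11 [ 0.6432 -0.1408  0.16  ] [ 0.6387 -0.1391  0.1704]
rail (0.82, 0.875, -0.2, 0.04) 224 [ 0.0805  0.9968  0.8458 -0.0895] 85.38
rail (0.68, 0.83, -0.235, -0.19) 84 [ 0.9983 -0.0581  0.7697 -0.1996] -3.33
rail (0.68, 0.83, 0.03, 0.09) 124 [ 0.9987 -0.0517  0.7734  0.0628] -2.96
```

```bash
cat > go.py <<'E'
# usage: go.py x y z yaw(of tool y line, rad) : distances in tool units after making the turn first
from h import *
import sys
x=list(map(float,sys.argv[1:5]));s=state();p=np.array(s['tool_pos']);Rt=R.from_euler('xyz',s['tool_rot']);ya=Rt.as_matrix()[:,1];a=np.arctan2(ya[1],ya[0])
d=(x[3]-a+np.pi/2)%np.pi-np.pi/2
R2=R.from_euler('xyz',[np.pi,0,a+d+np.pi/2])
w=(Rt.inv()*R2).as_rotvec()/np.radians(6)
print('pos',p.round(4),'ya',round(a,4),'turn',w.round(2),'shift now',(Rt.inv().apply(np.array(x[:3])-p)/.05).round(2),'shift after turn',(R2.inv().apply(np.array(x[:3])-p)/.05).round(2),'t',round(s['time'],2),'F',np.round(s['wrist_force'],1),'w',round(s['width'],4),'g',round(s['gripper_force'],1),'q',np.round(s['qpos'],2))
E
python3 go.py .40 .30 .30 1.484
python3 - <<'E'
from h import *
for n in('scene0','top0'):
    c=dict(np.load(n+'.npz'));P=cloud(c);ok=c['depth']>0
    # obstacles under path
    for b in((.1,.6,.15,.6),(.3,.6,-.3,.15),(.35,.75,-.5,.25)):
        m=ok&(P[...,0]>b[0])&(P[...,0]<b[1])&(P[...,1]>b[2])&(P[...,1]<b[3])&(P[...,2]<1);Q=P[m];print(n,b,np.sort(Q[:,2])[-5:].round(2),Q[Q[:,2].argmax()].round(2))
E
```

```text
pos [0.1442 0.6333 0.2137] ya 1.3469 turn [-0.02 -0.   -1.31] shift now [-6.47 -5.37 -1.72] shift after turn [-5.67 -6.2  -1.73] t 0.1 F [ 0.3 -0.3  0. ] w 0.092 g 0.0 q [-1.39  0.47 -0.01  1.6   0.01  1.07 -0.06]
scene0 (0.1, 0.6, 0.15, 0.6) [0.71 0.72 0.72 0.72 0.73] [0.1  0.15 0.73]
scene0 (0.3, 0.6, -0.3, 0.15) [0.11 0.11 0.11 0.11 0.11] [ 0.47 -0.08  0.11]
scene0 (0.35, 0.75, -0.5, 0.25) [0.73 0.73 0.73 0.73 0.73] [ 0.7  -0.48  0.73]
top0 (0.1, 0.6, 0.15, 0.6) [0.83 0.83 0.83 0.83 0.83] [0.11 0.22 0.83]
top0 (0.3, 0.6, -0.3, 0.15) [0.12 0.12 0.12 0.12 0.12] [ 0.46 -0.07  0.12]
top0 (0.35, 0.75, -0.5, 0.25) [1. 1. 1. 1. 1.] [0.67 0.08 1.  ]
```

play_rows(commands=[0, 0, -0.65, 0, 0, -0.86, 1, 0, 0, -0.66, 0, 0, -0.86, 1, 0, 0, 0, -0.47, -0.52, 0, 1, 0, 0, 0, -0.47, -0.52, 0, 1, 0, 0, 0, -0.47, -0.52, 0, 1, 0, 0, 0, -0.47, -0.52, 0, 1, 0, 0, 0, -0.47, -0.52, 0, 1, 0, 0, 0, -0.47, -0.52, 0, 1, 0, 0, 0, -0.47, -0.52, 0, 1, 0, 0, 0, -0.47, -0.52, 0, 1, 0, 0, 0, -0.47, -0.52, 0, 1, 0, 0, 0, -0.47, -0.52, 0, 1, 0, 0, 0, -0.47, -0.52, 0, 1, 0, 0, 0, -0.47, -0.52, 0, 1, 0, 0, 0, 0, 0, 0, 1])

```text
time: 1.6
tool_pos: [0.4011, 0.294, 0.3006]
tool_rot: [-3.14, 0.001, 3.047]
wrist_force: [0.5, 0.6, -0.7]
width: 0.0917
gripper_force: 0.0
```

```bash
python3 go.py .465 -.088 .20 1.484
```

```text
pos [0.4011 0.294  0.3006] ya 1.476 turn [-0.01  0.01 -0.08] shift now [-1.99 -7.48  2.02] shift after turn [-1.94 -7.5   2.01] t 1.6 F [ 0.5  0.6 -0.7] w 0.0917 g 0.0 q [-0.87  0.12  0.19  1.88 -0.02  1.15  0.8 ]
```

play_rows(commands=[0, 0, -0.08, -0.2, -0.75, 0.2, 1, 0, 0, 0, -0.2, -0.75, 0.2, 1, 0, 0, 0, -0.2, -0.75, 0.2, 1, 0, 0, 0, -0.2, -0.75, 0.2, 1, 0, 0, 0, -0.2, -0.75, 0.2, 1, 0, 0, 0, -0.2, -0.75, 0.2, 1, 0, 0, 0, -0.2, -0.75, 0.2, 1, 0, 0, 0, -0.2, -0.75, 0.2, 1, 0, 0, 0, -0.2, -0.75, 0.2, 1, 0, 0, 0, -0.2, -0.75, 0.2, 1, 0, 0, 0, 0, 0, 0, 1, 0, 0, 0, 0, 0, 0, 1])

```text
time: 2.8
tool_pos: [0.4679, -0.0831, 0.2001]
tool_rot: [-3.142, -0.001, 3.062]
wrist_force: [0.4, 0.4, 0.2]
width: 0.092
gripper_force: 0.0
```

```bash
python3 go.py .465 -.088 .087 1.484; python3 -c "
from h import *
c=snap('scene','s1');cv2.imwrite('pics/s1c.png',cv2.resize(c['img'][100:280,190:400,::-1],None,fx=3,fy=3,interpolation=cv2.INTER_CUBIC))"
```

```text
pos [ 0.4679 -0.0831  0.2001] ya 1.4911 turn [-0.   -0.01  0.07] shift now [ 0.05 -0.1   2.26] shift after turn [ 0.05 -0.1   2.26] t 2.8 F [0.4 0.4 0.2] w 0.092 g 0.0 q [-0.36  0.19  0.52  2.06 -0.12  0.92  1.72]
```

View pics/s1c.png

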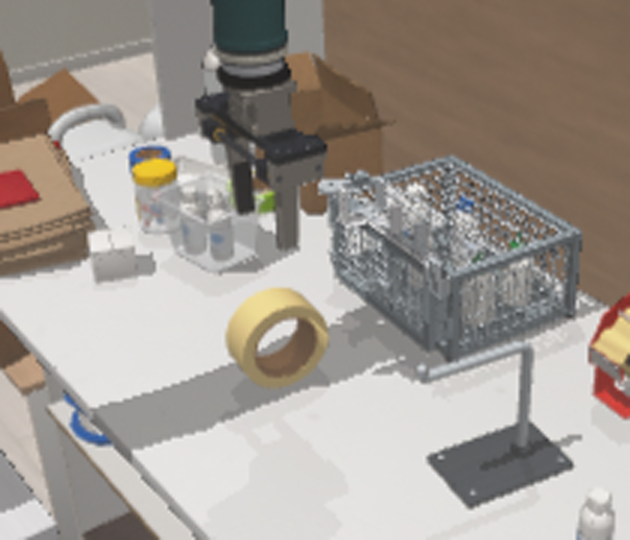

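The fingers, at (243,185) and (287,220), are open along the roll's axis above the roll at (277,338). The carton is at (112,257) and the jar at (155,190). I'll descend.

play_rows(commands=[0, 0, 0.07, 0.05, -0.1, 0.45, 1, 0, 0, 0, 0, 0, 0.45, 1, 0, 0, 0, 0, 0, 0.45, 1, 0, 0, 0, 0, 0, 0.45, 1, 0, 0, 0, 0, 0, 0.45, 1, 0, 0, 0, 0, 0, 0, 1, 0, 0, 0, 0, 0, 0, -1, 0, 0, 0, 0, 0, 0, -1, 0, 0, 0, 0, 0, 0, -1, 0, 0, 0, 0, 0, 0, -1, 0, 0, 0, 0, 0, 0, -1, 0, 0, 0, 0, 0, 0, -1], squeeze=20)

```text
time: 4.05
tool_pos: [0.4656, -0.0881, 0.0884]
tool_rot: [3.142, 0.001, 3.056]
wrist_force: [0.0, -0.5, 2.8]
width: 0.0484
gripper_force: 19.8
```

play_rows(commands=[0, 0, 0, 0, 0, -0.4, -1, 0, 0, 0, 0, 0, -0.4, -1, 0, 0, 0.7, 0, 0, -0.4, -1, 0, 0, 0.9, 0, 0, -0.4, -1, 0, 0, 0.9, 0, 0, -0.4, -1, 0, 0, 0.9, 0, 0, 0, -1, 0, 0, 0.9, 0, 0, 0, -1, 0, 0, 0.9, 0, 0, 0, -1, 0, 0, 0.9, 0, 0, 0, -1, 0, 0, 0.9, 0, 0, 0, -1, 0, 0, 0.9, 0, 0, 0, -1, 0, 0, 0.9, 0, 0, 0, -1, 0, 0, 0.9, 0, 0, 0, -1, 0, 0, 0.9, 0, 0, 0, -1, 0, 0, 0.9, 0, 0, 0, -1, 0, 0, 0.9, 0, 0, 0, -1, 0, 0, 0.9, 0, 0, 0, -1, 0, 0, 0.9, 0, 0, 0, -1, 0, 0, 0.9, 0, 0, 0, -1, 0, 0, 0.6, 0, 0, 0, -1])

```text
time: 6.05
tool_pos: [0.4649, -0.0879, 0.1878]
tool_rot: [-3.141, 0.0, 1.408]
wrist_force: [0.9, 0.4, -2.4]
width: 0.0484
gripper_force: 19.8
```

```bash
python3 go.py .42 -.351 .1875 -.168
```

```text
pos [ 0.4649 -0.0879  0.1878] ya -0.1624 turn [-0.01  0.    0.05] shift now [-5.34 -0.04  0.01] shift after turn [-5.34 -0.    0.01] t 6.05 F [ 0.9  0.4 -2.4] w 0.0484 g 19.8 q [-0.61  0.25  0.84  2.09 -0.23  0.9   0.2 ]
```

play_rows(commands=[0, 0, 0.05, -0.3, -0.2, 0, -1, 0, 0, 0, -0.6, -0.2, 0, -1, 0, 0, 0, -0.7, 0, 0, -1, 0, 0, 0, -0.7, 0, 0, -1, 0, 0, 0, -0.7, 0, 0, -1, 0, 0, 0, -0.7, 0, 0, -1, 0, 0, 0, -0.7, 0, 0, -1, 0, 0, 0, -0.6, 0, 0, -1, 0, 0, 0, -0.34, 0, 0, -1, 0, 0, 0, 0, 0, 0, -1, 0, 0, 0, 0, 0, 0, -1])

```text
time: 7.15
tool_pos: [0.4009, -0.348, 0.1877]
tool_rot: [-3.141, -0.001, 1.406]
wrist_force: [-1.0, 0.6, -2.4]
width: 0.0482
gripper_force: 19.8
```

```bash
python3 go.py .524 -.369 .1875 -.168; python3 -c "
from h import *
c=snap('scene','s2');a=cv2.resize(c['img'][160:290,260:410,::-1],(600,520),interpolation=cv2.INTER_CUBIC)
cv2.imwrite('pics/s2c.png',a);c=snap('top','t2')"
```

```text
pos [ 0.4009 -0.348   0.1877] ya -0.1651 turn [-0.01 -0.01  0.03] shift now [-0.01  2.5   0.  ] shift after turn [-0.   2.5  0. ] t 7.15 F [-1.   0.6 -2.4] w 0.0482 g 19.8 q [-0.05  0.39  0.88  1.96 -0.36  0.96  0.84]
```

View pics/s2c.png

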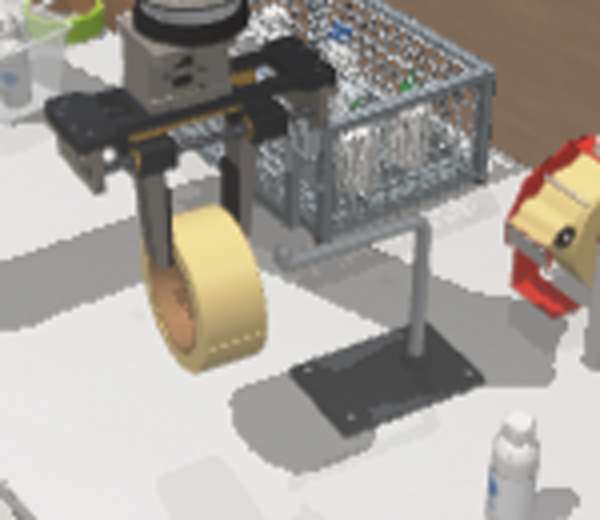

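The roll hangs level in the fingers at (207,288), axis in line with the bar, whose free end is at (285,257). I'll check the lateral offset numerically before threading it.

Run:
```python
from h import *
for n in('s2','t2'):
    c=dict(np.load(n+'.npz'));P=cloud(c);I=c['img'].astype(int);ok=c['depth']>0
    m=ok&(I[...,0]-I[...,2]>35)&(P[...,2]>.08)&(P[...,2]<.24)&(P[...,0]>.33)&(P[...,0]<.47)&(P[...,1]>-.45)&(P[...,1]<-.27)
    Q=P[m]; u=np.array([.986,-.167]);w=np.array([.167,.986])
    a=Q[:,:2]@u;b=Q[:,:2]@w
    print(n,m.sum(),'along',np.percentile(a,[2,98]).round(3),'lat',np.percentile(b,[1,50,99]).round(3),'z',np.percentile(Q[:,2],[1,99]).round(3))
    k=(abs(a-np.median(a))<.03)
    B=np.c_[b[k],Q[k,2]]; # circle r=.0565 outer surface fit
    from scipy.optimize import least_squares
    r=least_squares(lambda p:np.minimum(np.hypot(B[:,0]-p[0],B[:,1]-p[1])-.0565,.02),[-.275,.156],loss='soft_l1',f_scale=.003);print(r.x,'expected lat',np.array([.4009,-.348])@w)
    m=ok&(P[...,2]>.138)&(P[...,2]<.175)&(P[...,0]>.48)&(P[...,0]<.575)&(P[...,1]>-.42)&(P[...,1]<-.33)
    print('bar lat depth',np.median(P[m][:,:2]@w),'ray',np.median(ray(c,*np.nonzero(m)[::-1],.15)[:,:2]@w),m.sum())
```

```text
s2 918 along [0.428 0.475] lat [-0.34  -0.313 -0.235] z [0.109 0.211]
[-0.28145214  0.15541598] expected lat -0.27617769999999997
bar lat depth -0.2824958918931179 ray -0.27980257743428344 116
t2 58 along [0.425 0.451] lat [-0.281 -0.258 -0.234] z [0.112 0.212]
[-0.29255144  0.16747137] expected lat -0.27617769999999997
bar lat depth -0.27032498566282104 ray -0.2718238107220361 12
```

Roll and bar agree laterally within about 2 mm in the same camera, at the intended height. I'll thread it on.

play_rows(commands=[0, 0, 0, 0, 0.2, 0, -1, 0, 0, 0, 0, 0.2, 0, -1, 0, 0, 0, 0, 0.2, 0, -1, 0, 0, 0, 0, 0.2, 0, -1, 0, 0, 0, 0, 0.2, 0, -1, 0, 0, 0, 0, 0.2, 0, -1])

```text
time: 7.85
tool_pos: [0.4622, -0.3581, 0.1879]
tool_rot: [-3.141, 0.0, 1.407]
wrist_force: [-0.2, -0.6, -2.4]
width: 0.0479
gripper_force: 19.8
```

No contact. Continuing on, then lowering 27 mm.

play_rows(commands=[0, 0, 0, 0, 0.2, 0, -1, 0, 0, 0, 0, 0.2, 0, -1, 0, 0, 0, 0, 0.2, 0, -1, 0, 0, 0, 0, 0.2, 0, -1, 0, 0, 0, 0, 0.2, 0, -1, 0, 0, 0, 0, 0.2, 0, -1, 0, 0, 0, 0, 0, 0, -1, 0, 0, 0, 0, 0, 0.1, -1, 0, 0, 0, 0, 0, 0.1, -1, 0, 0, 0, 0, 0, 0.1, -1, 0, 0, 0, 0, 0, 0.1, -1, 0, 0, 0, 0, 0, 0.06, -1, 0, 0, 0, 0, 0, 0, -1])

```text
time: 9.15
tool_pos: [0.5202, -0.3675, 0.1645]
tool_rot: [-3.141, -0.0, 1.407]
wrist_force: [-0.0, -0.0, -2.7]
width: 0.0481
gripper_force: 19.8
```

play_rows(commands=[0, 0, 0, 0, 0, 0.04, -1, 0, 0, 0, 0, 0, 0.04, -1, 0, 0, 0, 0, 0, 0.02, -1, 0, 0, 0, 0, 0, 0, -1])

```text
time: 9.55
tool_pos: [0.5204, -0.3677, 0.16]
tool_rot: [-3.141, -0.0, 1.407]
wrist_force: [0.2, 0.2, -2.7]
width: 0.0478
gripper_force: 19.8
```

play_rows(commands=[0, 0, 0, 0, 0, 0.04, -1, 0, 0, 0, 0, 0, 0, -1, 0, 0, 0, 0, 0, 0, 0.2, 0, 0, 0, 0, 0, 0, 0.2, 0, 0, 0, 0, 0, 0, 0.6, 0, 0, 0, 0, 0, 0, 0.6, 0, 0, 0, 0, 0, 0, 0.6, 0, 0, 0, 0, 0, -0.3, 0.6, 0, 0, 0, 0, 0, -0.6, 0.6, 0, 0, 0, 0, 0, -0.7, 1, 0, 0, 0, 0, 0, -0.5, 1, 0, 0, 0, 0, 0, 0, 1])

```text
time: 10.75
tool_pos: [0.5215, -0.3697, 0.268]
tool_rot: [3.135, 0.003, 1.406]
wrist_force: [-0.3, 0.5, -0.1]
width: 0.0917
gripper_force: 0.0
```

```bash
python3 go.py .643 -.016 .26 -.085; python3 -c "
from h import *
c=snap('scene','s3');a=cv2.resize(c['img'][130:290,230:430,::-1],(750,600),interpolation=cv2.INTER_CUBIC)
cv2.imwrite('pics/s3c.png',a)"
```

```text
pos [ 0.5215 -0.3697  0.268 ] ya -0.1647 turn [ 0.06  0.03 -0.76] shift now [7.38 1.24 0.15] shift after turn [7.26 1.82 0.16] t 10.75 F [-0.3  0.5 -0.1] w 0.0917 g 0.0 q [-0.04  0.5   0.86  1.62 -0.4   1.2   0.74]
```

View pics/s3c.png

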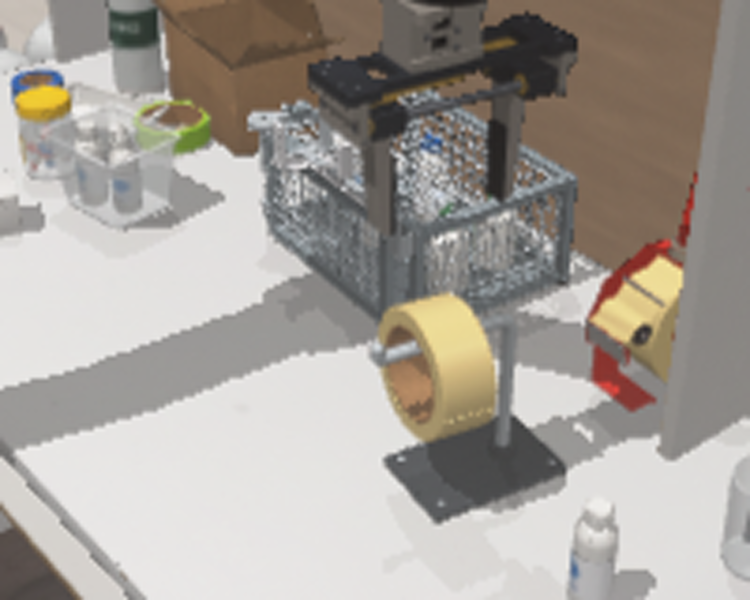

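The roll hangs on the bar at (440,365), free of the fingers. Now I'll move above the safety slide.

play_rows(commands=[0.06, 0.03, -0.38, 0, 0, 0, 1, 0, 0, -0.38, 0, 0, 0, 1, 0, 0, 0, 0.6, 0.15, 0, 1, 0, 0, 0, 0.6, 0.15, 0, 1, 0, 0, 0, 0.6, 0.15, 0, 1, 0, 0, 0, 0.6, 0.15, 0, 1, 0, 0, 0, 0.6, 0.15, 0, 1, 0, 0, 0, 0.6, 0.15, 0, 1, 0, 0, 0, 0.6, 0.15, 0, 1, 0, 0, 0, 0.6, 0.15, 0, 1, 0, 0, 0, 0.6, 0.15, 0, 1, 0, 0, 0, 0.6, 0.15, 0, 1, 0, 0, 0, 0.6, 0.15, 0, 1, 0, 0, 0, 0.6, 0.15, 0, 1, 0, 0, 0, 0, 0, 0, 1, 0, 0, 0, 0, 0, 0, 1])

```text
time: 12.4
tool_pos: [0.6398, -0.0161, 0.2626]
tool_rot: [-3.133, -0.003, 1.488]
wrist_force: [0.4, -0.7, 0.5]
width: 0.0916
gripper_force: 0.0
```

```bash
python3 go.py .643 -.016 .150 -.085; python3 -c "
from h import *
c=snap('scene','s4');a=cv2.resize(c['img'][130:230,270:400,::-1],(780,600),interpolation=cv2.INTER_CUBIC)
cv2.imwrite('pics/s4c.png',a)"
```

```text
pos [ 0.6398 -0.0161  0.2626] ya -0.0831 turn [-0.08 -0.02  0.02] shift now [0.   0.08 2.25] shift after turn [0.01 0.06 2.25] t 12.4 F [ 0.4 -0.7  0.5] w 0.0916 g 0.0 q [-0.58  0.49  0.79  1.61 -0.37  1.2   0.2 ]
```

View pics/s4c.png

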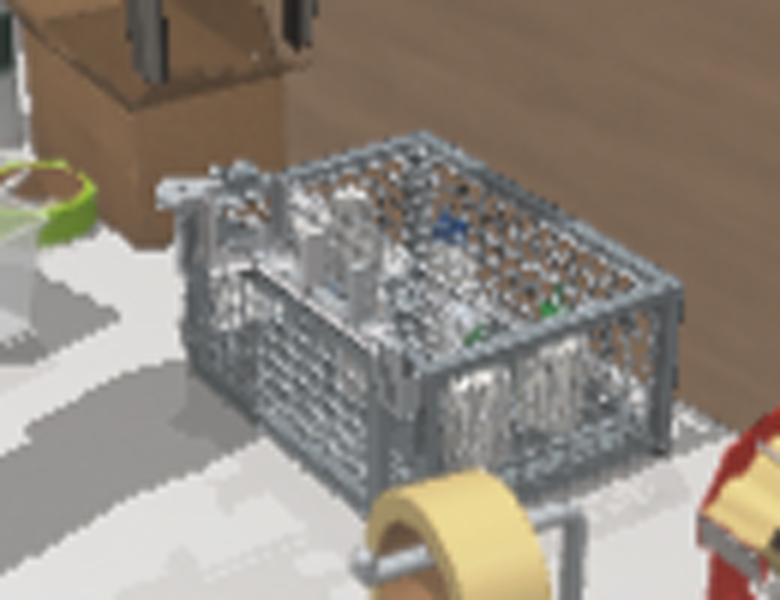

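Tabs visible: slide at (218,220) and (272,195), catch at (315,255) and (362,290), all clear. I'll descend slightly rearwards, then centre and pinch.

play_rows(commands=[-0.08, -0.02, 0.02, 0, 0.14, 0.4, 1, 0, 0, 0, 0, 0, 0.4, 1, 0, 0, 0, 0, 0, 0.4, 1, 0, 0, 0, 0, 0, 0.4, 1, 0, 0, 0, 0, 0, 0.3, 1, 0, 0, 0, 0, 0, 0.3, 1, 0, 0, 0, 0, 0, 0, 1])

```text
time: 13.15
tool_pos: [0.6462, -0.0177, 0.1517]
tool_rot: [-3.14, -0.001, 1.483]
wrist_force: [0.9, -0.0, 0.4]
width: 0.092
gripper_force: 0.0
```

```bash
python3 go.py .643 -.016 .152 -.085
```

```text
pos [ 0.6462 -0.0177  0.1517] ya -0.0878 turn [-0.01 -0.01 -0.03] shift now [ 0.03 -0.07 -0.01] shift after turn [ 0.03 -0.07 -0.01] t 13.15 F [ 0.9 -0.   0.4] w 0.092 g 0.0 q [-0.53  0.61  0.73  1.7  -0.47  1.01  0.27]
```

play_rows(commands=[0, 0, -0.03, 0.03, -0.07, 0, 1, 0, 0, 0, 0, 0, 0, 0.3, 0, 0, 0, 0, 0, 0, 0.3, 0, 0, 0, 0, 0, 0, 0.3, 0, 0, 0, 0, 0, 0, 0.12, 0, 0, 0, 0, 0, 0, 0.12, 0, 0, 0, 0, 0, 0, 0.12], squeeze=12)

```text
time: 13.85
tool_pos: [0.6438, -0.0153, 0.1542]
tool_rot: [3.141, -0.002, 1.487]
wrist_force: [-2.8, 0.3, 5.9]
width: 0.0517
gripper_force: 4.3
```

play_rows(commands=[0, 0, 0, 0, 0, -0.06, 0.12, 0, 0, 0, 0, 0, -0.04, 0.12])

```text
time: 14.05
tool_pos: [0.6436, -0.0152, 0.158]
tool_rot: [3.141, -0.001, 1.487]
wrist_force: [0.2, 0.3, -5.3]
width: 0.0513
gripper_force: 2.8
```

play_rows(commands=[0, 0, 0, 0, 0, 0, 0, 0, 0, 0, 0, 0, 0, -0.05, 0, 0, 0, 0, 0, 0, -0.05, 0, 0, 0, 0, 0, 0, -0.05])

```text
time: 14.45
tool_pos: [0.6411, -0.0151, 0.158]
tool_rot: [-3.137, -0.002, 1.487]
wrist_force: [-8.4, 0.1, 2.6]
width: 0.0453
gripper_force: 12.0
```

Pinched home, at 45 mm against the 46 mm expected. Release, lift, turn to the catch.

play_rows(commands=[0, 0, 0, 0, 0, 0, 0.5, 0, 0, 0, 0, 0, 0, 0.9, 0, 0, 0, 0, 0, 0, 0.9, 0, 0, 0, 0, 0, 0, 0.9, 0, 0, 0, 0, 0, -0.4, 1, 0, 0, 0, 0, 0, -0.7, 1, 0, 0, 0, 0, 0, -0.5, 1, 0, 0, -0.9, -0.2, 0, 0, 1, 0, 0, -0.9, -0.2, 0, 0, 1, 0, 0, -0.9, -0.2, 0, 0, 1, 0, 0, -0.9, 0, 0, 0, 1, 0, 0, -0.9, 0, 0, 0, 1, 0, 0, -0.9, 0, 0, 0, 1, 0, 0, -0.9, 0, 0, 0, 1, 0, 0, -0.9, 0, 0, 0, 1, 0, 0, -0.9, 0, 0, 0, 1, 0, 0, -0.9, 0, 0, 0, 1, 0, 0, -0.9, 0, 0, 0, 1, 0, 0, -0.9, 0, 0, 0, 1])

```text
time: 16.35
tool_pos: [0.6446, -0.0455, 0.2389]
tool_rot: [3.139, 0.002, 2.622]
wrist_force: [-0.3, -0.3, 0.3]
width: 0.0919
gripper_force: 0.0
```

```bash
python3 go.py .643 -.109 .158 1.484
python3 - <<'E'
from h import *
for n in('scene','top'):
    c=snap(n,n+'5');P=cloud(c);ok=c['depth']>0
    for nm,b in dict(sf=(.605,.632,-.03,.002),sr=(.645,.69,-.03,.002),l1=(.625,.66,-.105,-.075),l2=(.625,.66,-.15,-.12)).items():
        m=ok&(P[...,2]>.15)&(P[...,2]<.19)&(P[...,0]>b[0])&(P[...,0]<b[1])&(P[...,1]>b[2]-.0)&(P[...,1]<b[3])
        v,u=np.nonzero(m)
        if len(u):print(n,nm,len(u),ray(c,u,v,.16).mean(0).round(4))
E
```

```text
pos [ 0.6446 -0.0455  0.2389] ya 1.0511 turn [ 0.02  0.02 -4.13] shift now [-0.6  -1.12  1.62] shift after turn [-0.08 -1.27  1.62] t 16.35 F [-0.3 -0.3  0.3] w 0.0919 g 0.0 q [-0.36  0.46  0.52  1.62 -0.25  1.12  1.28]
scene sf 18 [ 0.6235 -0.0139  0.16  ]
scene sr 13 [ 0.6653 -0.0143  0.16  ]
scene l1 29 [ 0.6479 -0.0911  0.16  ]
scene l2 17 [ 0.6429 -0.1417  0.16  ]
top l2 11 [ 0.6425 -0.1413  0.16  ]
```

Slide moved 13 mm and stays. Now over the catch.

play_rows(commands=[0, 0, -0.8, 0, 0, 0, 1, 0, 0, -0.9, 0, 0, 0, 1, 0, 0, -0.9, 0, 0, 0, 1, 0, 0, -0.9, 0, 0, 0, 1, 0, 0, -0.63, 0, 0, 0, 1, 0, 0, 0, 0, -0.45, 0, 1, 0, 0, 0, -0.04, -0.45, 0, 1, 0, 0, 0, -0.04, -0.45, 0, 1, 0, 0, 0, 0, 0, 0, 1, 0, 0, 0, 0, 0, 0, 1])

```text
time: 17.45
tool_pos: [0.6423, -0.1127, 0.2386]
tool_rot: [3.14, 0.002, 3.048]
wrist_force: [0.3, 1.0, -0.6]
width: 0.0919
gripper_force: 0.0
```

```bash
python3 go.py .643 -.113 .156 1.484
```

```text
pos [ 0.6423 -0.1127  0.2386] ya 1.4777 turn [ 0.02  0.02 -0.06] shift now [-0.01 -0.01  1.65] shift after turn [-0.01 -0.    1.65] t 17.45 F [ 0.3  1.  -0.6] w 0.0919 g 0.0 q [-0.19  0.47  0.44  1.6  -0.22  1.12  1.78]
```

play_rows(commands=[0, 0, -0.06, 0, 0, 0.4, 1, 0, 0, 0, 0, 0, 0.4, 1, 0, 0, 0, 0, 0, 0.4, 1, 0, 0, 0, 0, 0, 0.3, 1, 0, 0, 0, 0, 0, 0.12, 1, 0, 0, 0, 0, 0.08, 0, 1, 0, 0, 0, 0, 0, 0, 0.5, 0, 0, 0, 0, 0, 0, 0.2, 0, 0, 0, 0, 0, 0, 0.2, 0, 0, 0, 0, 0, 0, 0.1, 0, 0, 0, 0, 0, 0, 0.1], squeeze=15)

```text
time: 18.55
tool_pos: [0.6432, -0.1108, 0.1585]
tool_rot: [-3.141, 0.004, 3.056]
wrist_force: [-0.3, -5.3, 1.4]
width: 0.0543
gripper_force: 2.8
```

play_rows(commands=[0, 0, 0, 0, -0.06, 0, 0, 0, 0, 0, 0, 0, 0, -0.2, 0, 0, 0, 0, 0, 0, -0.2, 0, 0, 0, 0, 0, 0, -0.2, 0, 0, 0, 0, 0, 0, -0.2], squeeze=30)

```text
time: 19.05
tool_pos: [0.6431, -0.1128, 0.1585]
tool_rot: [3.141, 0.004, 3.057]
wrist_force: [0.1, -4.4, 5.8]
width: 0.0434
gripper_force: 30.0
```

Catch squeezed (43 mm). Start the swing with 4 × 3° and check.

play_rows(commands=[0, 0, 0.5, 0.185, 0.005, 0, -0.2, 0, 0, 0.5, 0.185, 0.005, 0, -0.2, 0, 0, 0.5, 0.185, 0.005, 0, -0.2, 0, 0, 0.5, 0.185, 0.005, 0, -0.2, 0, 0, 0, 0, 0, 0, -0.2], squeeze=40)

```text
time: 19.55
tool_pos: [0.6061, -0.1055, 0.1585]
tool_rot: [3.14, 0.004, 2.846]
wrist_force: [0.4, -5.6, 4.0]
width: 0.0428
gripper_force: 40.0
```

```bash
python3 - <<'E'
import numpy as np
H=np.array([.643,-.113])+.177*np.array([np.cos(1.486),np.sin(1.486)])
for th in(12,24,45,60,80):
    a=1.486-np.radians(th);print(th,(H-.177*np.array([np.cos(a),np.sin(a)])).round(4),round(a+np.pi/2,3))
E
python3 go.py .607 -.104 .1585 1.276
```

```text
12 [ 0.6067 -0.106 ] 2.847
24 [ 0.5726 -0.0917] 2.638
45 [ 0.5227 -0.0507] 2.271
60 [ 0.4978 -0.0118] 2.01
80 [0.4817 0.0475] 1.661
pos [ 0.6061 -0.1055  0.1585] ya 1.2751 turn [ 0.01  0.03 -0.01] shift now [-0.01  0.03  0.  ] shift after turn [-0.01  0.03  0.  ] t 19.55 F [ 0.4 -5.6  4. ] w 0.0428 g 40.0 q [-0.23  0.49  0.47  1.77 -0.27  0.94  1.62]
```

play_rows(commands=[0, 0, 0.5, 0.185, 0.0, 0, -0.2, 0, 0, 0.5, 0.185, 0.0, 0, -0.2, 0, 0, 0.5, 0.185, 0.005, 0, -0.2, 0, 0, 0.5, 0.185, 0.005, 0, -0.2, 0, 0, 0.5, 0.185, 0.005, 0, -0.2, 0, 0, 0.5, 0.185, 0.005, 0, -0.2, 0, 0, 0, 0, 0, 0, -0.2], squeeze=40)

```text
time: 20.25
tool_pos: [0.5561, -0.0809, 0.1584]
tool_rot: [3.139, 0.002, 2.533]
wrist_force: [-1.6, -3.6, 8.8]
width: 0.0431
gripper_force: 40.0
```

```bash
python3 go.py .56 -.08 .1585 1.2; python3 -c "
from h import *
c=snap('scene','s6');a=cv2.resize(c['img'][110:230,240:400,::-1],(800,600),interpolation=cv2.INTER_CUBIC)
cv2.imwrite('pics/s6c.png',a)"
```

```text
pos [ 0.5561 -0.0809  0.1584] ya 0.9619 turn [ 0.02  0.02 -2.27] shift now [-0.05  0.06 -0.  ] shift after turn [-0.07  0.05 -0.  ] t 20.25 F [-1.6 -3.6  8.8] w 0.0431 g 40.0 q [-0.35  0.42  0.55  1.9  -0.28  0.89  1.3 ]
```

View pics/s6c.png

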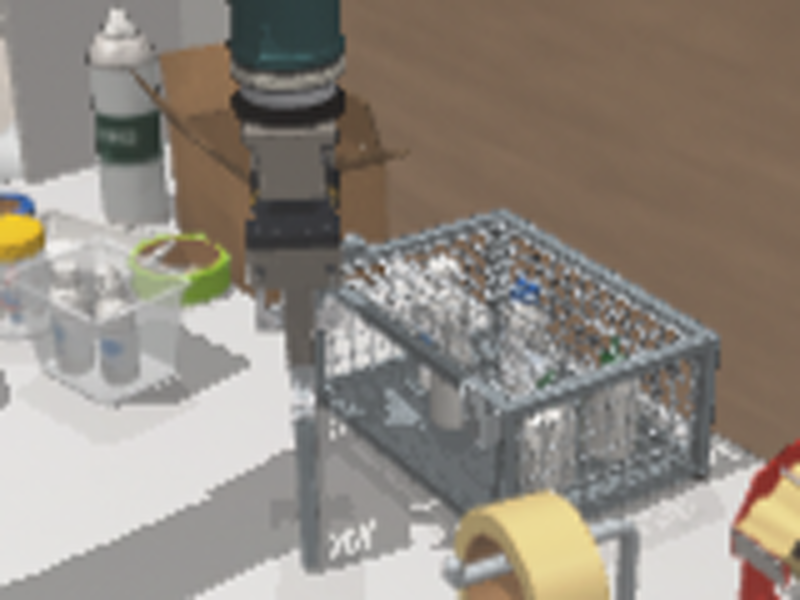

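The gate is coming out (about 30°) with the fingers on the catch at (305,340). Carrying on.

play_rows(commands=[0, 0, 0.5, 0.185, 0.005, -0.01, -0.2, 0, 0, 0.5, 0.185, 0.005, -0.01, -0.2, 0, 0, 0.5, 0.185, 0.005, 0, -0.2, 0, 0, 0.5, 0.185, 0.005, 0, -0.2, 0, 0, 0.5, 0.185, 0.005, 0, -0.2, 0, 0, 0.5, 0.185, 0.005, 0, -0.2, 0, 0, 0.5, 0.185, 0.005, 0, -0.2, 0, 0, 0.5, 0.185, 0.005, 0, -0.2, 0, 0, 0.5, 0.185, 0.005, 0, -0.2, 0, 0, 0, 0, 0, 0, -0.2])

```text
time: 21.3
tool_pos: [0.5015, -0.0181, 0.1585]
tool_rot: [3.138, -0.0, 2.062]
wrist_force: [2.4, -3.4, 0.7]
width: 0.0431
gripper_force: 40.0
```

Run:
```python
from h import *
s=state();H=np.array([.643,-.113])+.177*np.array([np.cos(1.486),np.sin(1.486)])
d=H-s['tool_pos'][:2];print(np.hypot(*d),'gate deg by pos',np.degrees(1.486-np.arctan2(d[1],d[0])),'by yaw',np.degrees(3.057-s['tool_rot'][2]),s['qpos'].round(2))
```

```text
0.1764301959669293 gate deg by pos 57.63829294271224 by yaw 57.01174563749745 [-0.59  0.33  0.67  2.05 -0.27  0.85  0.73]
```

Past the click (57° > 54°). Another 24°.

play_rows(commands=[0, 0, 0.5, 0.185, 0.005, 0, -0.2, 0, 0, 0.5, 0.185, 0.005, 0, -0.2, 0, 0, 0.5, 0.185, 0.005, 0, -0.2, 0, 0, 0.5, 0.185, 0.005, 0, -0.2, 0, 0, 0.5, 0.185, 0.005, 0, -0.2, 0, 0, 0.5, 0.185, 0.005, 0, -0.2, 0, 0, 0.5, 0.185, 0.005, 0, -0.2, 0, 0, 0.5, 0.185, 0.005, 0, -0.2, 0, 0, 0, 0, 0, 0, -0.2, 0, 0, 0, 0, 0, 0, -0.2, 0, 0, 0, 0, 0, 0, -0.2])

```text
time: 22.4
tool_pos: [0.482, 0.0514, 0.1585]
tool_rot: [3.138, -0.001, 1.645]
wrist_force: [6.0, -2.2, -1.6]
width: 0.0432
gripper_force: 40.0
```

Run:
```python
from h import *
s=state();H=np.array([.643,-.113])+.177*np.array([np.cos(1.486),np.sin(1.486)])
d=H-s['tool_pos'][:2];print(np.hypot(*d),'gate deg by pos',np.degrees(1.486-np.arctan2(d[1],d[0])),'by yaw',np.degrees(3.057-s['tool_rot'][2]),s['qpos'].round(2))
c=snap('scene','s7');a=cv2.resize(c['img'][110:290,190:430,::-1],(800,600),interpolation=cv2.INTER_CUBIC)
cv2.imwrite('pics/s7c.png',a)
```

```text
0.1764105867842985 gate deg by pos 81.23830687805008 by yaw 80.92788474797744 [-0.81  0.31  0.75  2.09 -0.28  0.84  0.19]
```

View pics/s7c.png

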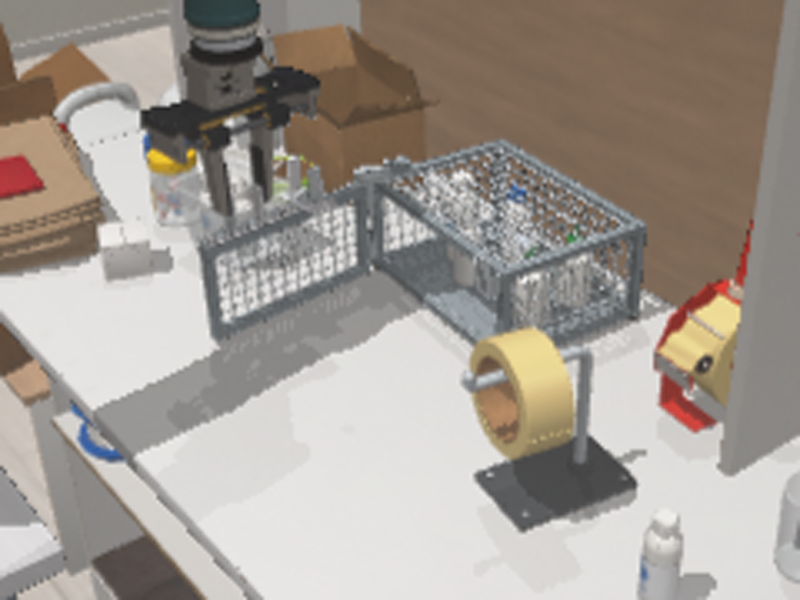

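The gate stands wide open at about 81°, from (215,320) to (370,215), and the fingers still hold the catch. The roll hangs on the bar at (525,390). The carton, jar and bottle are undisturbed.

```bash
python3 -c "
from bench import *
print(sign_off())"
```

```text
the job is handed in; nothing more can be done
None
```

The roll hangs free on the grey stand's bar, the safety slide is pinched home, and I handed the job in at about 22 s with the arm still holding the gate open at about 81° and the small bottle, carton and jar undisturbed; sign-off gave no verdict.

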